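# Move the inspected control units to the carrier tray in the same order

### The arm

A 6-joint arm with a two-finger parallel gripper is mounted at the origin on the work surface. World frame = base frame: x ahead of the robot, y to its left, z up, the work surface at z = 0. Lengths are in m, angles in rad, forces in N, time in s.
With the tool pointing down it reaches from about 0.35 to 0.775 m from the base axis. Payload 5.5 kg.
Tool frame: the origin (TCP) lies on the centre line of the jaws, within the pads' length; the fingertips stand 11 mm ahead of it and the grasp point (between the pads) lies 8 mm behind it (env.nose_length is the distance from the TCP to the fingertips, in m); x points along the fingers, z is the direction in which the jaws open and shut, and the axes are right-handed (so a half turn about x gives the same grasp; the last joint's range is limited). The gripper opens to 85 mm and grips with 20 to 120 N. Pads are 22 mm wide; open, the fingers measure 114 mm over their backs; the gripper's body (76 mm by 85 mm) begins 54 mm behind the grasp point. The pads swing forward as they close: fully open they stand 13 mm farther back than shut.
Start: joints at [1.019, 0.313, 0.046, 1.304, 0, 1.431], TCP at [0.23, 0.527, 0.242] pointing down, gripper open.
Joint ranges: [-2.76, 2.76], [-0.86, 1.69], [-1.03, 1.26], [-2.2, 2.34], [-1.47, 1.5], [-3.14, 3.14]. Speed limits (rad/s): [2.57, 2.57, 3.14, 3.14, 3.14, 3.14].

### API

Orientations are given as a unit quaternion [w, x, y, z].
In Python, from workcell import env gives the robot as it stands. The module is installed in compiled form; this text tells all that it offers.
- The arm moves only by the tool step_arm, never from a script. Its argument "moves" is a list that holds one entry, the list of rows, each a list of 7 numbers: the turn, a rotation vector about the tool's x, y, z in rad, then the shift along the tool's x, y, z in m, then the opening, from 0 (shut) to 1 (fully open). In form: [[[rx, ry, rz, tx, ty, tz, grip], ...]]. A call has 1 to 12 rows; each row is the pose to reach, as a shift and turn from the pose measured when the call began, along the tool's axes at that moment; what a row does not reach only later rows make up. A row lasts 1/10 s, in which the tool goes at most 50 mm and 8.59 degrees, less where a joint would pass 70% of its speed; a pose out of reach is approached as far as the arm can. A call with a gripper value outside its range is refused whole. The fingers move at their own pace and stop on an object; "force" is the grip in N (left out, the last holds). Time passes only in rows, so rows that repeat a pose let the fingers close. It gives the time, the measured TCP pose, the force and the opening at its end, in the units of the state.
- env.get_state(): the state, without advancing time (a new reading comes with each control period).
- env.read_camera(name): name is "scene" or "side" or "wrist"; returns (picture, depth): 400x640x3 uint8, red, green, blue; 400x640 float32, m along the optical axis (not along the pixel's ray), 0 where there is no reading.
- env.get_calibration(name): a dict with "mtx" (3x3 intrinsics, pixels), "camera_from_world" (4x4, takes a point from world to camera coordinates); the wrist camera has in their place "T_tool_cam" (4x4, takes a point from camera to tool coordinates, whose origin is the TCP and whose axes are the tool frame's). Camera axes: x right, y down, z forward; pixel columns grow to the right and rows downward; lengths in m; the calibration is good to about 2 mm. A picture is of the moment at which its call begins: read the wrist's pose just before it. get_calibration takes no time and is no camera call.
- env.hand_in(): hands the job in, once; it reports no verdict.
Trained networks look in the newest picture that a camera, given by its name, has taken for a name from the list of things; names that differ only in an ending like _2 or _b are one class to them, and where a whole thing is asked for, a point or a joint stands for the part that bears it (a point fixed in the world has none). Each returns a list of dicts, best first, with "confidence" (0 to 1); they miss things now and then, are a little off and sometimes report something else, mostly with a low value. They report only what shows in the picture. A call takes as long as a camera call. They do not tell look-alikes from the thing itself.
- env.boxes_of(camera, thing): "uv" ([column, row] in pixels, amid what is visible of it).
- env.silhouettes(camera, thing): "mask" (400x640 bool, what is visible of it) and "uv" ([column, row] in pixels, amid what is visible of it).
The state is a dict: "clock": time; "joint_pos": joint angles; "qvel": joint speeds; "tau": joint torques, N m; "tcp_pos": TCP position; "orientation": TCP orientation; "wrist_force": force on the tool from outside, world axes, zero at the start; "ft_torque": the same for the moment, N m; "finger_gap": finger opening in m.
Only numpy, scipy, OpenCV 4.12 (cv2) and the standard library are available. Lean on these libraries where they do the work, as an engineer would, in place of code of your own. Each camera call takes 0.05 s, during which the arm holds its last target.

### The job

The four cockpit control units in the test rack have passed inspection: move them to the carrier tray, one in each bay, keeping their order counted from the blue end plates, so that the unit next to the test rack's blue end stands next to the carrier's blue end, and so on along the row. Each unit must stand upright and flat on the floor of its bay; set them down gently, do not drop them.

Things in the scene. Friction and masses are not known exactly. Their poses are not given: they have to be found in the camera images.
- throttle: Throttle knob unit, 160 g: round grey knob, 35 mm diameter, straight side 26 to 46 mm above the underside, top at 57 mm, on a steel nut and stem, on a 42 mm square aluminium plate 6 mm thick. Origin at the underside's centre, z up. At the start it stands loose in its own adapter, axes within 0.1 rad of the adapter's.
- magneto: Magneto switch unit, 140 g: black upright cylinder, 34 mm diameter, 6 to 42 mm above the underside, with a black key bar on top (30 x 8 mm, along y, top at 57 mm), on a 42 mm square aluminium plate 6 mm thick. Origin at the underside's centre, z up. At the start it stands loose in its own adapter, axes within 0.1 rad of the adapter's.
- guarded: Guarded switch unit, 120 g: closed, fixed red cover, 32 mm (x) by 22 mm (y), 22 to 46 mm above the underside, ridge to 53 mm, on a black body 30 x 26 mm, on a 42 mm square aluminium plate 6 mm thick. Not the spare red cover lying on the deck. Origin at the underside's centre, z up. At the start it stands loose in its own adapter, axes within 0.1 rad of the adapter's.
- relay: Relay base unit, 150 g: white ceramic upright cylinder, 36 mm diameter, 7 to 44 mm above the underside, with a ring of brass contacts in its top, on a 42 mm square white plate 7 mm thick. Origin at the underside's centre, z up. At the start it stands loose in its own adapter, axes within 0.1 rad of the adapter's.
- adapter_throttle: Fixed test adapter of the throttle knob: grey block 66 x 66 x 11 mm with bare steel rims on its two x sides and a 50 mm square pocket, floor 5 mm above the origin. Origin at its underside's centre, 30 mm above the deck; y runs along the row towards the test rack's blue end. The four adapters stand in one row at 75 mm pitch, in any order.
- adapter_magneto: Fixed test adapter of the magneto switch: grey block 66 x 66 x 11 mm with black rims on its two x sides and a 50 mm square pocket, floor 5 mm above the origin. Origin at its underside's centre, 30 mm above the deck; y runs along the row towards the test rack's blue end. The row stands on a grey plinth 84 mm deep, 30 mm high.
- adapter_guarded: Fixed test adapter of the guarded switch: grey block 66 x 66 x 11 mm with red rims on its two x sides and a 50 mm square pocket, floor 5 mm above the origin. Origin at its underside's centre, 30 mm above the deck; y runs along the row towards the test rack's blue end. The rack's end plates, 48 mm high, stand 157 mm from the row's middle: blue at +y, aluminium at -y.
- adapter_relay: Fixed test adapter of the relay base: grey block 66 x 66 x 11 mm with white rims on its two x sides and a 50 mm square pocket, floor 5 mm above the origin. Origin at its underside's centre, 30 mm above the deck; y runs along the row towards the test rack's blue end. The adapters stay in the rack.
- carrier: Fixed aluminium tray, 74 mm (x) by 300 mm (y): four empty black-lined bays in a row, centres at x = 0, y = -112.5, -37.5, 37.5, 112.5 mm. Each is 64 mm (x) by 67 mm (y) inside, floor 10 mm above the origin, walls and dividers to 20 mm. Origin at its underside's centre, on the deck, z up. Lies before or beyond the test rack, parallel to it within 0.3 rad.
- blue_end: Blue end plate of the carrier tray, 72 x 8 mm, 36 mm high, fixed 154 mm from the tray's middle at its +y or its -y end; the other end has a bare aluminium one. Marks the tray's first end. Origin at its underside's centre, on the deck; axes parallel to the tray's at either end, so only its position tells which end.
There are look-alikes about, which are no part of the job. What is shaped like the guarded but purple is not meant.

How it is judged:
By the outcome, as a careful person would: the job done as asked, in the order asked, and still so for the second after the job is handed in, with the robot touching nothing.
It also fails if it takes over 96 s, if anything falls off the work surface, if the arm or the gripper's body presses on something with over 40 N, if the wrist force passes 120 N, or if a joint passes its speed limit or range.

## Working session

There is one attempt and no reset: what is moved stays moved. The work goes in short steps, Python scripts to look and compute and a tool call to move; the robot and the scene stay as the last step left them, time stands still between calls to the robot, and variables do not carry over. Pictures are saved under pics/ and viewed, and the job is handed in when it is done.

Besides the shell and the picture viewer there is one more tool, called after "Call:" as name(argument=value, ...), one argument or row to a line, values as JSON. step_arm: Moves the arm, as the interface text tells. Its arguments: {"type":"object","properties":{"moves":{"type":"array","items":{"type":"array","items":{"type":"array","items":{"type":"number"}}}},"force":{"type":"number"}},"required":["moves"]}

```bash
mkdir -p pics
cat > h.py <<'E'
import numpy as np, cv2
from workcell import env
from scipy.spatial.transform import Rotation as R
def snap(cam,fn):
    s=env.get_state(); im,d=env.read_camera(cam); cv2.imwrite('pics/'+fn+'.png',im[:,:,::-1]); np.savez('pics/'+fn+'.npz',im=im,d=d,p=s['tcp_pos'],q=s['orientation'])
    return im,d,s
def w_from_c(cam,s=None):
    c=env.get_calibration(cam)
    if 'camera_from_world' in c: return np.array(c['mtx']),np.linalg.inv(np.array(c['camera_from_world']))
    T=np.eye(4); q=np.array(s['orientation']); T[:3,:3]=R.from_quat(q[[1,2,3,0]]).as_matrix(); T[:3,3]=s['tcp_pos']
    return np.array(c['mtx']),T@np.array(c['T_tool_cam'])
def cloud(cam,d,s=None):
    K,T=w_from_c(cam,s); v,u=np.mgrid[:400,:640]
    P=np.stack([(u-K[0,2])*d/K[0,0],(v-K[1,2])*d/K[1,1],d],-1)
    W=P@T[:3,:3].T+T[:3,3]; W[d<=0]=np.nan
    return W
E
python3 - <<'E'
from h import *
for c in ['scene','side','wrist']:
    im,d,s=snap(c,c+'0')
print(s)
E
```

```text
{'clock': 0.1, 'joint_pos': array([ 1.01939294e+00,  3.13901114e-01,  4.51199677e-02,  1.30360912e+00,
       -2.18089001e-05,  1.43121565e+00]), 'qvel': array([ 1.42744167e-03, -5.54328492e-04,  1.24289537e-03, -9.22293601e-04,
        8.68766391e-04,  4.51129638e-05]), 'tau': array([ 1.33045523e-03, -4.81725276e+01,  2.99244386e+01,  1.27140855e-02,
       -2.07928456e-04, -3.21279515e-05]), 'tcp_pos': array([0.22993868, 0.52655483, 0.24152299]), 'orientation': array([ 0.59116041, -0.3874547 ,  0.59217362,  0.38696077]), 'wrist_force': array([ 0.31244293,  0.40388552, -0.145108  ]), 'ft_torque': array([ 0.00460571,  0.0197813 , -0.03523229]), 'finger_gap': 0.08531703107929456}
```

View pics/scene0.png

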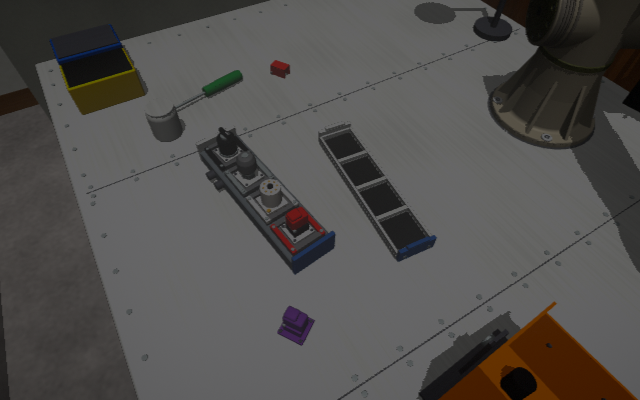

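View pics/side0.png

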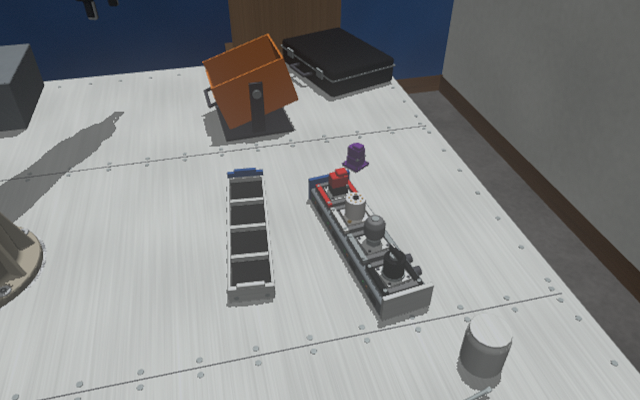

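View pics/wrist0.png

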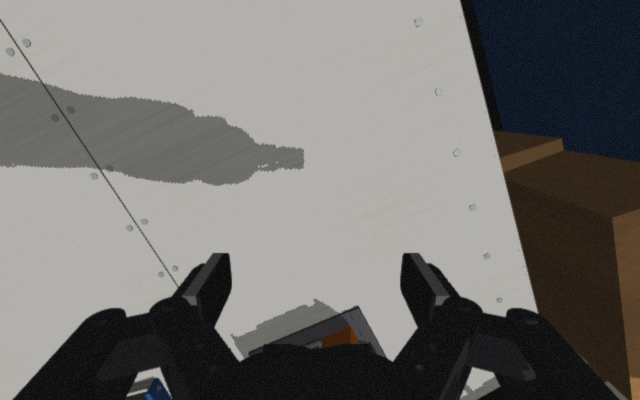

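The scene picture shows the rack running from (215,140) to (315,250), its blue end beside the red guarded unit, then relay, throttle and magneto. The carrier runs from (335,130) to (415,250), with its blue end at the same side. The purple look-alike is at (296,322). Next I get world positions.

Run:
```python
from h import *
cl={}
for c in ['scene','side']:
    z=np.load(f'pics/{c}0.npz'); W=cloud(c,z['d']); np.save(f'pics/{c}W.npy',W)
    for t in ['throttle','magneto','guarded','relay','carrier','blue_end','adapter_throttle','adapter_magneto','adapter_guarded','adapter_relay']:
        for r in env.silhouettes(c,t)[:2]:
            m=r['mask']; P=W[m]; P=P[~np.isnan(P[:,0])]
            np.save(f'pics/m_{c}_{t}.npy',m) 
            if len(P): print(c,t,round(r['confidence'],2),np.round(r['uv']),len(P),np.round(np.median(P,0),3),'lo',np.round(np.percentile(P,3,0),3),'hi',np.round(np.percentile(P,97,0),3))
```

```text
scene throttle 0.61 [245. 172.] 689 [ 0.663 -0.117  0.067] lo [ 0.64  -0.141  0.039] hi [ 0.679 -0.106  0.093]
scene magneto 0.7 [227. 145.] 621 [ 0.669 -0.19   0.063] lo [ 0.646 -0.214  0.039] hi [ 0.686 -0.18   0.092]
scene guarded 0.96 [295. 325.] 889 [0.719 0.158 0.026] lo [0.695 0.141 0.002] hi [0.738 0.175 0.054]
scene guarded 0.74 [298. 226.] 762 [0.644 0.03  0.06 ] lo [0.622 0.009 0.038] hi [0.659 0.041 0.089]
scene relay 0.63 [271. 196.] 728 [ 0.653 -0.042  0.067] lo [ 0.631 -0.067  0.039] hi [ 0.668 -0.032  0.081]
scene carrier 0.92 [372. 187.] 5354 [0.465 0.003 0.011] lo [ 0.422 -0.155  0.007] hi [0.509 0.123 0.021]
scene carrier 0.64 [413. 249.] 486 [0.484 0.143 0.025] lo [0.445 0.135 0.002] hi [0.514 0.148 0.037]
scene blue_end 0.62 [417. 245.] 418 [0.482 0.144 0.027] lo [0.446 0.137 0.006] hi [0.513 0.148 0.037]
scene adapter_throttle 0.91 [250. 188.] 490 [ 0.673 -0.112  0.041] lo [ 0.624 -0.154  0.032] hi [ 0.692 -0.092  0.043]
scene adapter_magneto 0.89 [220. 158.] 335 [ 0.691 -0.194  0.041] lo [ 0.638 -0.23   0.031] hi [ 0.702 -0.166  0.043]
scene adapter_guarded 0.7
[... 926 characters left out ...]
hi [0.5   0.13  0.019]
side blue_end 0.67 [245. 168.] 250 [0.474 0.136 0.027] lo [0.443 0.131 0.018] hi [0.506 0.142 0.034]
side adapter_throttle 0.95 [363. 253.] 547 [ 0.635 -0.142  0.037] lo [ 0.62  -0.165  0.028] hi [ 0.687 -0.101  0.04 ]
side adapter_throttle 0.71 [248. 233.] 4428 [ 0.46  -0.025  0.008] lo [ 0.42  -0.138  0.006] hi [0.5   0.13  0.019]
side adapter_magneto 0.78 [386. 285.] 743 [ 0.651 -0.218  0.038] lo [ 0.63  -0.239  0.029] hi [ 0.698 -0.176  0.04 ]
side adapter_guarded 0.55 [330. 198.] 321 [0.612 0.006 0.037] lo [ 0.601 -0.017  0.028] hi [0.664 0.047 0.04 ]
side adapter_relay 0.89 [344. 220.] 405 [ 0.623 -0.067  0.037] lo [ 0.611 -0.091  0.029] hi [ 0.676 -0.028  0.04 ]
```

Run:
```python
from h import *
# top-down ortho map of heights & colours
for c in ['scene','side']:
    z=np.load(f'pics/{c}0.npz'); W=cloud(c,z['d']); im=z['im']
    x0,x1,y0,y1=0.3,0.85,-0.4,0.4; r=0.00125
    H=np.full((int((x1-x0)/r)+1,int((y1-y0)/r)+1),-1.0); C=np.zeros(H.shape+(3,),np.uint8)
    ok=~np.isnan(W[...,0]); P=W[ok]; I=im[ok]
    k=(P[:,0]>x0)&(P[:,0]<x1)&(P[:,1]>y0)&(P[:,1]<y1)&(P[:,2]<.15);P=P[k];I=I[k]
    o=np.argsort(P[:,2]);P=P[o];I=I[o]
    i=((x1-P[:,0])/r).astype(int);j=((y1-P[:,1])/r).astype(int)
    C[i,j]=I[:,::-1]; cv2.imwrite(f'pics/top_{c}.png',cv2.dilate(C,np.ones((2,2))))
    d=P[:,2]; print(c,'deck z',np.median(d[np.abs(d)<.01]),C.shape)
```

```text
scene deck z 0.0003082425646044884 (441, 641, 3)
side deck z -0.002504419847016437 (441, 641, 3)
```

View pics/top_scene.png

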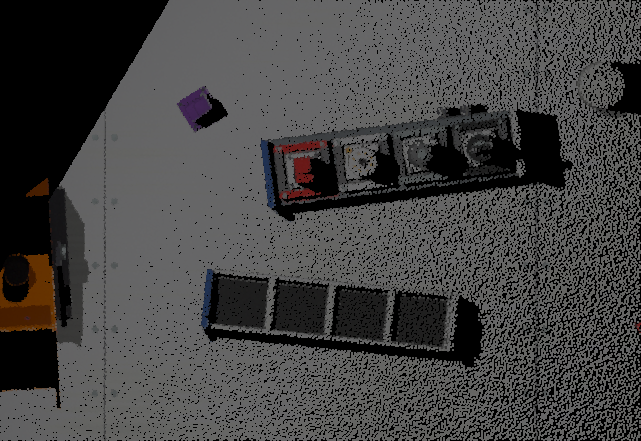

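View pics/top_side.png

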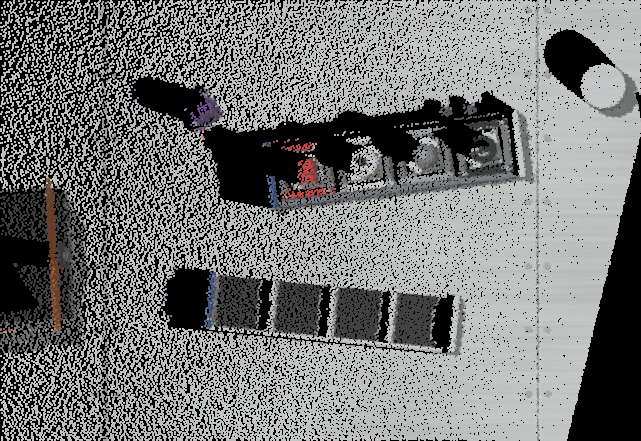

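```bash
cat > fit.py <<'E'
from h import *
from scipy.optimize import least_squares
from scipy.spatial import cKDTree
OFF={'scene':0.0003,'side':-0.0025}
def rack_fit(c):
    W=np.load(f'pics/{c}W.npy').reshape(-1,3); W=W[~np.isnan(W[:,0])]-[0,0,OFF[c]]
    return W
for c in ['scene','side']:
    W=rack_fit(c)
    # carrier: wall tops z 17..23
    k=(np.abs(W[:,2]-.020)<.0025)&(W[:,0]>.4)&(W[:,0]<.53)&(np.abs(W[:,1])<.18)
    P=W[k][:,:2].astype(np.float32); r=cv2.minAreaRect(P*1000); print(c,'carrier walls',len(P),r)
    k=(np.abs(W[:,2]-.010)<.0025)&(W[:,0]>.4)&(W[:,0]<.53)&(np.abs(W[:,1])<.18)
    k=(W[:,2]>.024)&(W[:,2]<.042)&(W[:,0]>.4)&(W[:,0]<.53)&(np.abs(W[:,1])<.19)
    P=W[k]; 
    for sg in (1,-1):
        Q=P[P[:,1]*sg>0]; 
        if len(Q)>10: print('  end',sg,len(Q),cv2.minAreaRect((Q[:,:2]*1000).astype(np.float32)))
    k=(np.abs(W[:,2]-.041)<.0015)&(W[:,0]>.58)&(W[:,0]<.73)&(W[:,1]>-.26)&(W[:,1]<.075)
    print(c,'adapters',k.sum(),cv2.minAreaRect((W[k][:,:2]*1000).astype(np.float32)))
    for t,r,lo,hi in [('throttle',.0175,.063,.079),('magneto',.017,.045,.074),('relay',.018,.046,.076)]:
        m=np.load(f'pics/m_{c}_{t}.npy').ravel()
        A=np.load(f'pics/{c}W.npy').reshape(-1,3)-[0,0,OFF[c]]
        P=A[m]; 
        k=(P[:,2]>lo)&(P[:,2]<hi)&(P[:,1]<-.02); P=P[k]
        f=lambda v:np.hypot(P[:,0]-v[0],P[:,1]-v[1])-r
        # prior centre beyond the visible surface, away from camera
        K,T=w_from_c(c); d=np.median(P,0)-T[:3,3]; d=d[:2]/np.linalg.norm(d[:2])
        s=least_squares(f,np.median(P,0)[:2]+d*r*.7,loss='soft_l1',f_scale=.001); print(c,t,len(P),np.round(s.x,4),np.median(np.abs(s.fun)))
E
python3 fit.py
```

```text
scene carrier walls 1297 ((463.0727233886719, -10.654571533203125), (314.3575439453125, 75.51322937011719), 84.15772247314453)
  end 1 257 ((477.765625, 141.78073120117188), (8.534482955932617, 73.47386169433594), 84.12156677246094)
  end -1 195 ((447.8134460449219, -164.62155151367188), (10.756409645080566, 71.22415161132812), 84.97259521484375)
scene adapters 2069 ((653.23193359375, -88.45307922363281), (82.03839874267578, 319.6064453125), 7.199105739593506)
scene throttle 114 [ 0.6581 -0.1273] 0.00041554354329659086
scene magneto 224 [ 0.6654 -0.2015] 0.0005189705258313408
scene relay 220 [ 0.6484 -0.0532] 0.00036155436130597997
side carrier walls 1214 ((460.5234375, -16.420974731445312), (315.3532409667969, 73.6892318725586), 84.37206268310547)
  end 1 206 ((475.653076171875, 137.50320434570312), (12.07921314239502, 70.49818420410156), 82.46554565429688)
  end -1 363 ((445.20159912109375, -168.20785522460938), (10.282027244567871, 71.26301574707031), 83.94325256347656)
side adapters 1842 ((649.97509765625, -95.49453735351562), (82.57073974609375, 319.6080017089844), 7.257950782775879)
side throttle 249 [ 0.6468 -0.0542] 0.0011348770611026536
side magneto 311 [ 0.6643 -0.2022] 0.0004827943053697971
side relay 270 [ 0.647  -0.0539] 0.0005484399830637966
```

```bash
cat > plan.py <<'E'
from h import *
import sys
def go(x,y,z,ang):
    """ang: heading (rad) of tool z in world xy, tool x down. prints row: rotvec(tool), shift(tool)"""
    s=env.get_state(); q=np.array(s['orientation']); R0=R.from_quat(q[[1,2,3,0]])
    zt=np.array([np.cos(ang),np.sin(ang),0]); xt=np.array([0,0,-1.]); yt=np.cross(zt,xt)
    R1=R.from_matrix(np.stack([xt,yt,zt],1))
    rv=(R0.inv()*R1).as_rotvec(); sh=R0.inv().apply(np.array([x,y,z])-s['tcp_pos'])
    return np.round(rv,4),np.round(sh,4)
def info():
    s=env.get_state(); M=R.from_quat(np.array(s['orientation'])[[1,2,3,0]]).as_matrix()
    print('t',round(s['clock'],2),'tcp',np.round(s['tcp_pos'],4),'zhead',round(np.arctan2(M[1,2],M[0,2]),4),'x',np.round(M[:,0],3),'j',np.round(s['joint_pos'],3),'F',np.round(s['wrist_force'],1),'gap',round(s['finger_gap'],4))
if __name__=='__main__':
    info()
    a=list(map(float,sys.argv[1:]))
    if a: print(*go(*a))
E
python3 plan.py .62 -.03 .22 0.125; python3 -c "
from h import *
print(np.round(env.get_calibration('wrist')['T_tool_cam'],3), env.get_calibration('wrist')['mtx'],env.nose_length)"
```

```text
t 1.15 tcp [0.2302 0.527  0.2423] zhead 1.159 x [ 0.  0. -1.] j [ 1.019  0.313  0.046  1.304 -0.     1.431] F [ 0.7 -0.1 -0. ] gap 0.0857
[ 1.034e+00  1.000e-04 -0.000e+00] [ 0.0223 -0.5802 -0.3544]
[[-0.    -0.299  0.954 -0.131]
 [ 0.    -0.954 -0.299  0.076]
 [ 1.     0.     0.001  0.   ]
 [ 0.     0.     0.     1.   ]] [[291.66691031   0.         315.55337283]
 [  0.         291.66691031 200.28608441]
 [  0.           0.           1.        ]] 0.011
```

```bash
python3 - <<'E'
from h import *
for c in ['scene','side']:
    W=np.load(f'pics/{c}W.npy').reshape(-1,3);W=W[~np.isnan(W[:,0])]
    for xx in np.arange(.15,.75,.1):
        print(c,round(xx,2),[round(float(np.percentile(Q[:,2],99.5)),3) if len(Q:=W[(abs(W[:,0]-xx)<.05)&(abs(W[:,1]-yy)<.05)&(W[:,2]<.5)])>5 else None for yy in np.arange(0,.75,.1)])
E
python3 plan.py .64 .05 .23 0.125
```

```text
scene 0.15 [0.272, 0.003, 0.003, 0.003, 0.003, None, None, None]
scene 0.25 [0.003, 0.003, 0.003, 0.003, 0.003, None, None, None]
scene 0.35 [0.003, 0.003, 0.003, 0.003, 0.003, 0.002, None, None]
scene 0.45 [0.022, 0.037, 0.003, 0.143, 0.106, 0.106, None, None]
scene 0.55 [0.03, 0.047, 0.003, 0.175, 0.177, None, None, None]
scene 0.65 [0.089, 0.049, 0.007, 0.174, 0.175, None, None, None]
side 0.15 [0.012, 0.001, 0.0, 0.0, 0.0, 0.289, 0.0, -0.0]
side 0.25 [0.0, 0.0, 0.0, 0.0, 0.0, 0.289, 0.255, -0.0]
side 0.35 [0.0, 0.0, 0.0, 0.0, -0.0, 0.0, -0.0, 0.0]
side 0.45 [0.019, 0.034, 0.0, 0.138, 0.102, 0.142, -0.0, 0.0]
side 0.55 [0.028, 0.045, -0.0, 0.169, 0.173, 0.172, None, None]
side 0.65 [0.086, 0.046, 0.037, 0.149, 0.003, 0.121, 0.067, 0.068]
t 1.15 tcp [0.2302 0.527  0.2423] zhead 1.159 x [ 0.  0. -1.] j [ 1.019  0.313  0.046  1.304 -0.     1.431] F [ 0.7 -0.1 -0. ] gap 0.0857
[ 1.034e+00  1.000e-04 -0.000e+00] [ 0.0123 -0.5665 -0.273 ]
```

Call:
step_arm(
  moves=[
    [[0.1,0,0,0,-0.04,-0.02,1],[0.2,0,0,0,-0.09,-0.044,1],[0.3,0,0,0,-0.135,-0.065,1],[0.4,0,0,0,-0.18,-0.087,1],[0.5,0,0,0,-0.225,-0.108,1],[0.6,0,0,0,-0.27,-0.13,1],[0.7,0,0,0,-0.315,-0.152,1],[0.8,0,0,0,-0.36,-0.173,1],[0.9,0,0,0,-0.405,-0.195,1],[1.034,0,0,0,-0.45,-0.217,1],[1.034,0,0,0,-0.495,-0.239,1],[1.034,0,0,0.01,-0.53,-0.256,1]],
  ],
  force=40,
)

```text
clock: 2.35
tcp_pos: [0.6156, 0.0779, 0.2336]
orientation: [0.707, -0.044, 0.705, 0.044]
wrist_force: [-0.4, 0.0, 0.2]
finger_gap: 0.0853
```

```bash
python3 plan.py .64 -.02 .23 0.125; python3 plan.py .637 .022 .062 0.125
```

```text
t 2.35 tcp [0.6156 0.0779 0.2336] zhead 0.1239 x [ 0.003  0.    -1.   ] j [-0.003  0.403  0.154  1.319  0.     1.444] F [-0.4  0.   0.2] gap 0.0853
[-0.0011  0.0033  0.0004] [ 0.0037 -0.1002  0.0121]
t 2.35 tcp [0.6156 0.0779 0.2336] zhead 0.1239 x [ 0.003  0.    -1.   ] j [-0.003  0.403  0.154  1.319  0.     1.444] F [-0.4  0.   0.2] gap 0.0853
[-0.0011  0.0033  0.0004] [ 0.1717 -0.0581  0.0137]
```

Take a wrist look here (camera over the guarded end of the rack).

```bash
cat > wl.py <<'E'
from h import *
import sys
fn=sys.argv[1]
im,d,s=snap('wrist',fn); W=cloud('wrist',d,s); 
C={}
for t in ['guarded','relay','throttle','magneto']:
    for r in env.silhouettes('wrist',t)[:1]:
        P=W[r['mask']];P=P[~np.isnan(P[:,0])]
        if len(P)<30: continue
        zt=P[:,2].max()
        print(t,round(r['confidence'],2),np.round(r['uv']),len(P),'lo',np.round(np.percentile(P,2,0),4),'hi',np.round(np.percentile(P,98,0),4))
        # plate top corners
        k=(P[:,2]>np.percentile(P[:,2],2)+.025); T=P[k]
        print('   above:',np.round(T[:,:2].mean(0),4),cv2.minAreaRect((T[:,:2]*1000).astype(np.float32)))
        print('   all  :',cv2.minAreaRect((P[:,:2]*1000).astype(np.float32)))
E
python3 wl.py w1
```

```text
guarded 0.97 [327. 226.] 1370 lo [0.6195 0.0054 0.0389] hi [0.6577 0.0417 0.0884]
   above: [0.6388 0.0247] ((639.6032104492188, 21.663097381591797), (31.361330032348633, 21.26040267944336), 6.866424560546875)
   all  : ((639.5242309570312, 19.180965423583984), (41.906803131103516, 45.297325134277344), 6.207958221435547)
relay 0.91 [331. 286.] 1447 lo [ 0.6298 -0.0692  0.0371] hi [ 0.6689 -0.0308  0.0816]
   above: [ 0.6489 -0.0478] ((649.94091796875, -51.813934326171875), (33.52336502075195, 35.8601188659668), 7.172804832458496)
   all  : ((651.6054077148438, -61.145591735839844), (43.981903076171875, 68.46295928955078), 5.279782772064209)
throttle 0.64 [329. 330.] 1004 lo [ 0.6364 -0.1412  0.0368] hi [ 0.6798 -0.1004  0.0848]
   above: [ 0.6542 -0.1037] ((637.0751953125, -17.17755889892578), (33.26576614379883, 215.7154998779297), 11.56612777709961)
   all  : ((644.5211181640625, -31.906105041503906), (43.19489288330078, 247.2366943359375), 9.031540870666504)
```

View pics/w1.png

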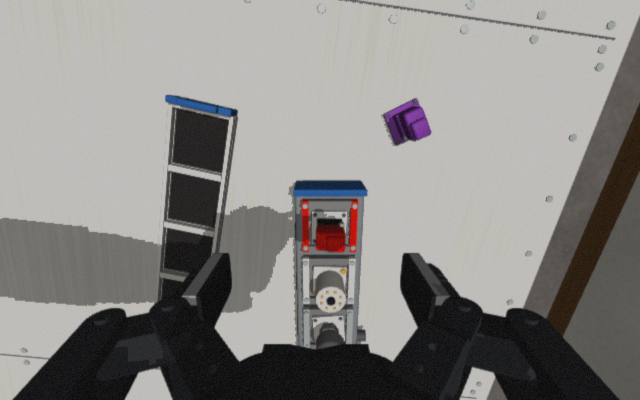

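Guarded is at wrist pixel (328,230), world (0.639, 0.0215), yaw 0.12. The scene fits agree. I'm going down to it now.

Call:
step_arm(
  moves=[
    [[0,0.003,0,0.02,-0.04,0.011,1],[0,0.003,0,0.04,-0.059,0.016,1],[0,0.003,0,0.08,-0.059,0.016,1],[0,0.003,0,0.12,-0.059,0.016,1],[0,0.003,0,0.15,-0.059,0.016,1],[0,0.003,0,0.165,-0.059,0.016,1],[0,0.003,0,0.172,-0.059,0.016,1],[0,0.003,0,0.172,-0.059,0.016,1]],
  ],
)

```text
clock: 3.4
tcp_pos: [0.635, 0.0252, 0.0597]
orientation: [0.704, -0.044, 0.708, 0.045]
wrist_force: [0.0, -0.3, 0.1]
finger_gap: 0.0855
```

```bash
python3 plan.py .639 .0215 .062 0.12; python3 wl.py w2
```

```text
t 3.4 tcp [0.635  0.0252 0.0597] zhead 0.1263 x [-0.005  0.    -1.   ] j [-0.086  0.537 -0.073  0.966 -0.     1.358] F [ 0.  -0.3  0.1] gap 0.0855
[ 0.0063 -0.0053 -0.0009] [-0.0023 -0.0042  0.0035]
guarded 0.87 [323. 268.] 7494 lo [0.6193 0.0113 0.0371] hi [0.6579 0.0419 0.0884]
   above: [0.6391 0.0258] ((639.220947265625, 22.250972747802734), (33.001136779785156, 22.043180465698242), 12.015106201171875)
   all  : ((641.4138793945312, 7.038654327392578), (45.294918060302734, 70.79545593261719), 7.657205581665039)
relay 0.79 [325. 336.] 1212 lo [ 0.6287 -0.0411  0.0365] hi [0.6678 0.0354 0.1209]
   above: [0.6417 0.036 ] ((640.9628295898438, 35.68382263183594), (10.056078910827637, 2.254530429840088), 1.9097094535827637)
   all  : ((647.8504638671875, -2.6045379638671875), (43.38604736328125, 79.36050415039062), 2.488074541091919)
throttle 0.42 [325. 271.] 7387 lo [0.6196 0.012  0.038 ] hi [0.6571 0.0419 0.0884]
   above: [0.639  0.0257] ((639.4405517578125, 21.84726333618164), (32.28443908691406, 21.892629623413086), 8.800455093383789)
   all  : ((641.362060546875, 9.916820526123047), (44.90238571166992, 64.57054138183594), 6.811196327209473)
```

View pics/w2.png

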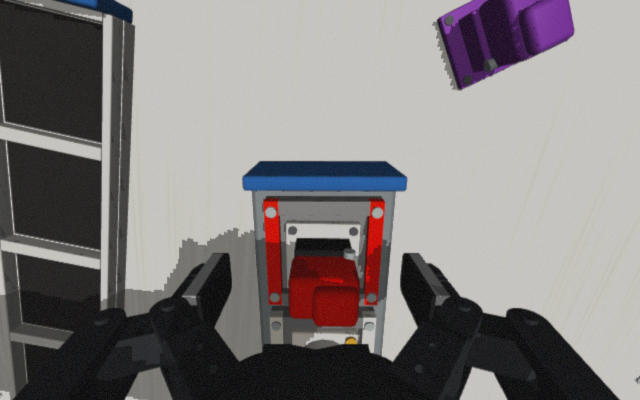

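The wrist view shows the red cover between the pads, around (325,285). I'll nudge a few mm and close.

Call:
step_arm(
  moves=[
    [[0,-0.005,0,-0.002,-0.004,0.0035,1],[0,-0.005,0,-0.002,-0.004,0.0035,0.7],[0,-0.005,0,-0.002,-0.004,0.0035,0.4],[0,-0.005,0,-0.002,-0.004,0.0035,0.2],[0,-0.005,0,-0.002,-0.004,0.0035,0.1],[0,-0.005,0,-0.002,-0.004,0.0035,0.1],[0,-0.005,0,-0.002,-0.004,0.0035,0.1]],
  ],
  force=40,
)

```text
clock: 4.35
tcp_pos: [0.6408, 0.0204, 0.0636]
orientation: [0.707, -0.044, 0.705, 0.044]
wrist_force: [-0.5, -0.2, 1.7]
finger_gap: 0.0312
```

```bash
python3 plan.py .639 .0215 .15 0.12
```

```text
t 4.35 tcp [0.6408 0.0204 0.0636] zhead 0.1247 x [ 0.003  0.    -1.   ] j [-9.400e-02  5.370e-01 -6.300e-02  9.670e-01  1.000e-03  1.352e+00] F [-0.5 -0.2  1.7] gap 0.0312
[0.0047 0.0033 0.    ] [-0.0865  0.0013 -0.0014]
```

Call:
step_arm(
  moves=[
    [[0,0,0,-0.015,0,0,0.1],[0,0,0,-0.04,0,0,0.1],[0,0,0,-0.07,0,0,0.1],[0.03,0.003,0,-0.07,0.02,-0.03,0.1],[0.08,0.003,0,-0.07,0.045,-0.07,0.1],[0.14,0.003,0,-0.07,0.07,-0.11,0.1],[0.2,0.003,0,-0.06,0.09,-0.145,0.1],[0.225,0.003,0,-0.05,0.0986,-0.157,0.1],[0.225,0.003,0,-0.04,0.0986,-0.157,0.1],[0.225,0.003,0,-0.03,0.0986,-0.157,0.1],[0.225,0.003,0,-0.03,0.0986,-0.157,0.1]],
  ],
)

```text
clock: 5.45
tcp_pos: [0.4729, 0.0983, 0.0916]
orientation: [0.706, 0.036, 0.707, -0.035]
wrist_force: [-0.3, -0.1, -1.0]
finger_gap: 0.0309
```

```bash
python3 plan.py .473 .0987 .0396 -0.1; python3 wl.py w3
```

```text
t 5.45 tcp [0.4729 0.0983 0.0916] zhead -0.1004 x [-0.001  0.    -1.   ] j [ 0.038  0.242 -0.441  0.889  0.     1.71 ] F [-0.3 -0.1 -1. ] gap 0.0309
[-0.0004 -0.0012 -0.    ] [0.052  0.0004 0.0001]
guarded 0.96 [315. 255.] 6713 lo [0.4561 0.0913 0.0675] hi [0.4925 0.1196 0.1165]
   above: [0.4739 0.1035] ((473.2473449707031, 99.64143371582031), (22.051483154296875, 31.59792137145996), 85.17572784423828)
   all  : ((469.4053039550781, 64.52409362792969), (112.31605529785156, 58.224037170410156), 83.20796203613281)
relay 0.68 [570. 369.] 976 lo [ 0.6414 -0.0421  0.0381] hi [ 0.6671 -0.0297  0.0698]
   above: [ 0.6536 -0.0342] ((597.9642333984375, 30.025482177734375), (5.4942626953125, 185.36856079101562), 40.643516540527344)
   all  : ((600.7111206054688, 23.0689697265625), (22.435562133789062, 198.51031494140625), 44.11106872558594)
```

View pics/w3.png

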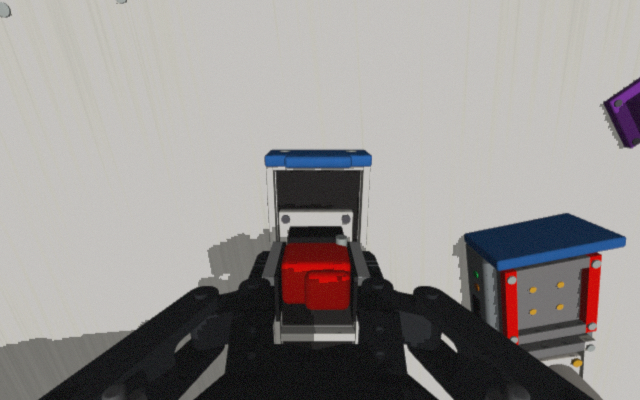

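Call:
step_arm(
  moves=[
    [[0,0,0,0.02,0,0,0.1],[0,0,0,0.035,0,0,0.1],[0,0,0,0.043,0,0,0.1],[0,0,0,0.047,0,0,0.1],[0,0,0,0.049,0,0,0.1],[0,0,0,0.051,0,0,0.1],[0,0,0,0.051,0,0,0.1]],
  ],
)

```text
clock: 6.4
tcp_pos: [0.474, 0.0984, 0.0426]
orientation: [0.707, 0.036, 0.706, -0.035]
wrist_force: [0.4, -0.2, -1.9]
finger_gap: 0.0314
```

Call:
step_arm(
  moves=[
    [[0,0,0,0.001,0,0,0.1],[0,0,0,0.002,0,0,0.1],[0,0,0,0.003,0,0,0.1],[0,0,0,0.003,0,0,0.1]],
  ],
)

```text
clock: 6.8
tcp_pos: [0.4739, 0.0984, 0.0395]
orientation: [0.707, 0.036, 0.706, -0.035]
wrist_force: [-0.3, -0.5, -1.3]
finger_gap: 0.0316
```

Call:
step_arm(
  moves=[
    [[0,0,0,0.0005,0,0,0.1],[0,0,0,0.001,0,0,0.1],[0,0,0,0.0015,0,0,0.1]],
  ],
)

```text
clock: 7.1
tcp_pos: [0.474, 0.0984, 0.0385]
orientation: [0.707, 0.036, 0.706, -0.035]
wrist_force: [-3.7, -0.7, 8.7]
finger_gap: 0.0315
```

Contact with the bay floor is confirmed by +8.7 N. Releasing and rising.

Call:
step_arm(
  moves=[
    [[0,0,0,0,0,0,0.5],[0,0,0,0,0,0,0.8],[0,0,0,0,0,0,1],[0,0,0,0,0,0,1],[0,0,0,-0.02,0,0,1],[0,0,0,-0.06,0,0,1],[0,0,0,-0.1,0,0,1],[0,0,0,-0.13,0,0,1],[0,0,0,-0.13,0,0,1]],
  ],
)

```text
clock: 8.0
tcp_pos: [0.4767, 0.0985, 0.173]
orientation: [0.71, 0.036, 0.703, -0.035]
wrist_force: [2.0, 0.0, 0.2]
finger_gap: 0.0855
```

```bash
python3 wl.py w4;python3 plan.py .648 -.0536 .065 0.125
```

```text
guarded 0.95 [563. 106.] 3428 lo [6.920e-01 1.291e-01 1.000e-04] hi [0.7332 0.1757 0.0534]
   above: [0.7108 0.1524] ((714.189697265625, 151.76580810546875), (23.691574096679688, 33.30805587768555), 28.67858123779297)
   all  : ((734.4625244140625, 148.18194580078125), (69.63081359863281, 70.00732421875), 33.18633270263672)
relay 0.84 [496. 302.] 598 lo [ 0.6332 -0.0426  0.0382] hi [ 0.6675 -0.03    0.0657]
   above: [ 0.6478 -0.0349] ((647.98779296875, -34.700416564941406), (10.01783275604248, 1.849135398864746), 5.930634021759033)
   all  : ((649.3576049804688, -39.02403259277344), (39.26523208618164, 18.28632926940918), 2.5934576988220215)
throttle 0.92 [490. 382.] 459 lo [ 0.64   -0.147   0.0387] hi [ 0.6529 -0.114   0.0856]
   above: [ 0.642 -0.117] ((592.1905517578125, -20.38323974609375), (12.875805854797363, 247.57325744628906), 27.427722930908203)
   all  : ((596.8319091796875, -30.484512329101562), (19.45505714416504, 269.3372802734375), 25.802684783935547)
t 8.25 tcp [0.4727 0.0983 0.167 ] zhead -0.1008 x [-0.001  0.    -1.   ] j [ 0.038  0.175 -0.324  1.073  0.     1.71 ] F [-0.1  0.  -0.1] gap 0.0852
[-0.2258 -0.0011 -0.0003] [ 0.1018 -0.1335  0.1898]
```

View pics/w4.png

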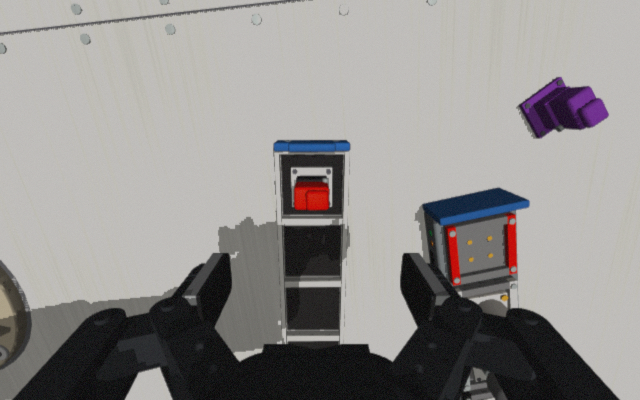

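The guarded unit stands flat in the first bay at (312,188). Next is the relay.

Call:
step_arm(
  moves=[
    [[-0.05,0,0,0,-0.022,0.032,1],[-0.1,0,0,0,-0.045,0.064,1],[-0.15,0,0,0,-0.067,0.096,1],[-0.2,0,0,0,-0.09,0.128,1],[-0.226,0,0,0,-0.115,0.163,1],[-0.226,0,0,0,-0.133,0.1895,1],[-0.226,0,0,0.02,-0.133,0.1895,1],[-0.226,0,0,0.05,-0.133,0.1895,1],[-0.226,0,0,0.08,-0.133,0.1895,1],[-0.226,0,0,0.097,-0.133,0.1895,1],[-0.226,0,0,0.103,-0.133,0.1895,1],[-0.226,0,0,0.103,-0.133,0.1895,1]],
  ],
)

```text
clock: 9.45
tcp_pos: [0.6463, -0.0528, 0.0617]
orientation: [0.704, -0.044, 0.707, 0.045]
wrist_force: [-0.6, 0.8, 0.1]
finger_gap: 0.0856
```

```bash
python3 plan.py .6485 -.053 .063 0.125; python3 wl.py w5
```

```text
t 9.45 tcp [ 0.6463 -0.0528  0.0617] zhead 0.1252 x [-0.005  0.001 -1.   ] j [-0.205  0.558 -0.032  0.986  0.     1.24 ] F [-0.6  0.8  0.1] gap 0.0856
[ 0.0001 -0.0049 -0.0017] [-0.0014 -0.0005  0.0022]
guarded 0.43 [ 51. 165.] 34096 lo [ 0.4302 -0.1572  0.0019] hi [0.5071 0.0577 0.0205]
   above: [ 0.5724 -0.0502] ((572.4234619140625, -50.17483139038086), (3.8245294094085693, 0.8421162962913513), 44.37623977661133)
   all  : ((504.86419677734375, -53.43415832519531), (238.075927734375, 134.3550567626953), 79.16004180908203)
relay 0.64 [326. 264.] 7176 lo [ 0.6305 -0.0661  0.0404] hi [ 0.6671 -0.0314  0.0819]
   above: [ 0.6493 -0.0486] ((649.4188842773438, -51.523216247558594), (35.431827545166016, 34.76319122314453), 84.44583129882812)
   all  : ((651.3216552734375, -63.21199035644531), (41.60953140258789, 65.11923217773438), 5.776453018188477)
throttle 0.91 [320. 334.] 1629 lo [ 0.6369 -0.1218  0.0365] hi [ 0.6764 -0.1028  0.0479]
   above: [ 0.6403 -0.0432] ((640.31884765625, -43.213165283203125), (1.5429365634918213, 0.0), 166.63662719726562)
   all  : ((651.1591186523438, -81.85357666015625), (42.080474853515625, 80.56363677978516), 10.51136589050293)
```

View pics/w5.png

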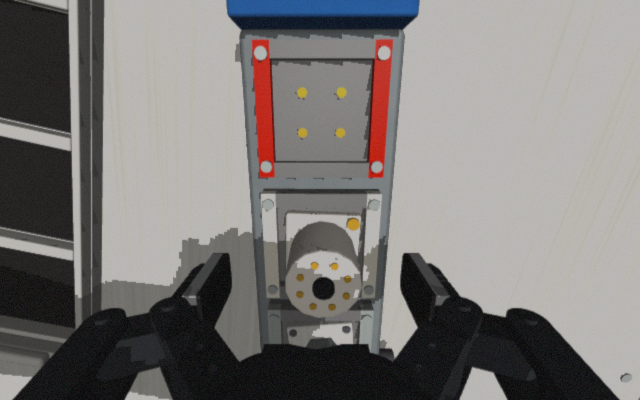

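Relay is between the pads at (323,280). Close and lift.

Call:
step_arm(
  moves=[
    [[0,-0.004,0,-0.001,0,0.0025,1],[0,-0.004,0,-0.001,0,0.0025,0.7],[0,-0.004,0,-0.001,0,0.0025,0.4],[0,-0.004,0,-0.001,0,0.0025,0.2],[0,-0.004,0,-0.001,0,0.0025,0.1],[0,-0.004,0,-0.001,0,0.0025,0.1],[0,-0.004,0,-0.001,0,0.0025,0.1]],
  ],
  force=40,
)

```text
clock: 10.4
tcp_pos: [0.6513, -0.0529, 0.0665]
orientation: [0.708, -0.044, 0.704, 0.044]
wrist_force: [-1.2, 1.1, 2.2]
finger_gap: 0.0348
```

```bash
python3 plan.py .4655 .0241 .07 -0.1
```

```text
t 10.4 tcp [ 0.6513 -0.0529  0.0665] zhead 0.1253 x [ 0.006  0.    -1.   ] j [-2.040e-01  5.550e-01 -2.500e-02  9.860e-01  1.000e-03  1.241e+00] F [-1.2  1.1  2.2] gap 0.0348
[ 2.253e-01  5.600e-03 -1.000e-04] [-0.0045  0.0996 -0.1746]
```

Call:
step_arm(
  moves=[
    [[0,0,0,-0.015,0,0,0.1],[0,0,0,-0.04,0,0,0.1],[0,0,0,-0.065,0.005,-0.01,0.1],[0.04,0.003,0,-0.065,0.022,-0.04,0.1],[0.09,0.003,0,-0.065,0.045,-0.08,0.1],[0.15,0.003,0,-0.065,0.07,-0.12,0.1],[0.21,0.005,0,-0.06,0.092,-0.16,0.1],[0.225,0.005,0,-0.05,0.0996,-0.1745,0.1],[0.225,0.005,0,-0.03,0.0996,-0.1745,0.1],[0.225,0.005,0,-0.015,0.0996,-0.1745,0.1],[0.225,0.005,0,-0.008,0.0996,-0.1745,0.1],[0.225,0.005,0,-0.008,0.0996,-0.1745,0.1]],
  ],
)

```text
clock: 11.6
tcp_pos: [0.4646, 0.0242, 0.0724]
orientation: [0.705, 0.035, 0.707, -0.035]
wrist_force: [0.1, 0.1, -1.0]
finger_gap: 0.0347
```

```bash
python3 plan.py .4655 .0241 .0415 -0.1; python3 wl.py w6
```

```text
t 11.6 tcp [0.4646 0.0242 0.0724] zhead -0.0997 x [-0.002  0.    -1.   ] j [-0.121  0.233 -0.509  0.831  0.     1.55 ] F [ 0.1  0.1 -1. ] gap 0.0347
[ 0.0003 -0.0021 -0.0002] [ 0.0309 -0.      0.001 ]
guarded 0.61 [316. 106.] 4752 lo [0.4542 0.0788 0.0147] hi [0.4942 0.119  0.0637]
   above: [0.4739 0.0993] ((474.146240234375, 98.99340057373047), (21.95905303955078, 32.06936264038086), 84.20077514648438)
   all  : ((474.4739074707031, 98.42024230957031), (43.32865524291992, 42.921512603759766), 86.43816375732422)
relay 0.84 [316. 256.] 6695 lo [0.4478 0.0108 0.0459] hi [0.4842 0.0462 0.0879]
   above: [0.4652 0.0285] ((464.96124267578125, 25.492334365844727), (35.84540557861328, 34.47209548950195), 82.68165588378906)
   all  : ((461.1234436035156, -1.675018310546875), (96.9942855834961, 41.89140701293945), 82.37948608398438)
throttle 0.81 [603. 384.] 1064 lo [ 0.6432 -0.1247  0.0383] hi [ 0.6776 -0.1023  0.048 ]
   above: [0.5301 0.03  ] ((530.2131958007812, 29.760173797607422), (0.3588663935661316, 1.3923250436782837), 31.088022232055664)
   all  : ((600.5193481445312, -53.271026611328125), (28.184789657592773, 217.09326171875), 47.50247573852539)
```

View pics/w6.png

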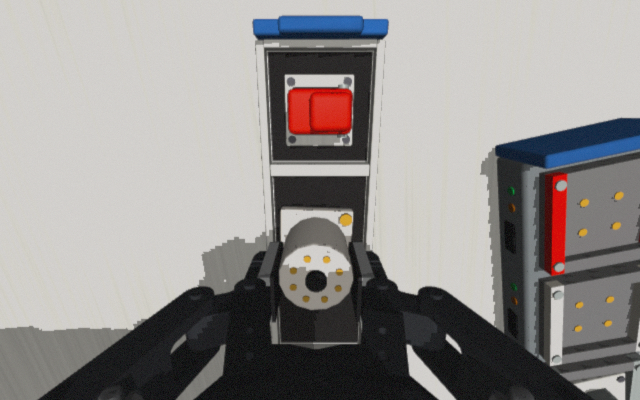

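Call:
step_arm(
  moves=[
    [[0,0,0,0.01,0,0.0005,0.1],[0,0,0,0.02,0,0.0005,0.1],[0,0,0,0.025,0,0.0005,0.1],[0,0,0,0.028,0,0.0005,0.1],[0,0,0,0.029,0,0.0005,0.1],[0,0,0,0.029,0,0.0005,0.1]],
  ],
)

```text
clock: 12.45
tcp_pos: [0.4668, 0.0239, 0.0449]
orientation: [0.707, 0.035, 0.706, -0.035]
wrist_force: [0.7, 0.0, -1.1]
finger_gap: 0.0346
```

Call:
step_arm(
  moves=[
    [[0,0,0,0.001,0,0,0.1],[0,0,0,0.002,0,0,0.1],[0,0,0,0.003,0,0,0.1],[0,0,0,0.003,0,0,0.1]],
  ],
)

```text
clock: 12.85
tcp_pos: [0.4668, 0.0239, 0.0419]
orientation: [0.707, 0.035, 0.706, -0.035]
wrist_force: [-0.2, -0.7, -0.7]
finger_gap: 0.0348
```

Call:
step_arm(
  moves=[
    [[0,0,0,0.0005,0,0,0.1],[0,0,0,0.001,0,0,0.1],[0,0,0,0.0015,0,0,0.1]],
  ],
)

```text
clock: 13.15
tcp_pos: [0.4668, 0.0239, 0.0414]
orientation: [0.707, 0.035, 0.706, -0.035]
wrist_force: [-5.4, 1.0, 14.2]
finger_gap: 0.0347
```

Contact. Release and rise.

Call:
step_arm(
  moves=[
    [[0,0,0,-0.0005,0,0,0.5],[0,0,0,-0.0005,0,0,0.8],[0,0,0,-0.0005,0,0,1],[0,0,0,-0.0005,0,0,1],[0,0,0,-0.02,0,0,1],[0,0,0,-0.06,0,0,1],[0,0,0,-0.1,0,0,1],[0,0,0,-0.125,0,0,1],[0,0,0,-0.125,0,0,1]],
  ],
)

```text
clock: 14.05
tcp_pos: [0.4692, 0.0236, 0.1702]
orientation: [0.709, 0.035, 0.703, -0.035]
wrist_force: [0.5, 0.5, 0.1]
finger_gap: 0.0853
```

```bash
python3 wl.py w7;python3 plan.py .658 -.1273 .064 0.125
```

```text
guarded 0.93 [312. 109.] 2084 lo [0.4539 0.0785 0.0146] hi [0.4943 0.1191 0.0638]
   above: [0.4741 0.099 ] ((473.9540100097656, 98.80823516845703), (21.05504035949707, 31.824735641479492), 84.33104705810547)
   all  : ((473.7955017089844, 98.73081970214844), (41.38869094848633, 42.36278533935547), 84.33345031738281)
relay 0.72 [312. 189.] 1882 lo [0.4476 0.0097 0.0152] hi [0.487  0.0458 0.057 ]
   above: [0.467  0.0267] ((466.8919372558594, 25.414512634277344), (34.60219955444336, 35.19148635864258), 70.1266098022461)
   all  : ((466.176025390625, 18.934398651123047), (54.416236877441406, 41.882118225097656), 82.63646697998047)
throttle 0.63 [501. 302.] 774 lo [ 0.6361 -0.1257  0.0368] hi [ 0.6765 -0.1031  0.0504]
   above: [nan nan] ((0.0, 0.0), (0.0, 0.0), 0.0)
   all  : ((656.9503173828125, -115.66072845458984), (42.41000747680664, 22.33686637878418), 12.126736640930176)
t 14.3 tcp [0.4655 0.024  0.1649] zhead -0.0998 x [-0.001  0.    -1.   ] j [-0.121  0.146 -0.365  1.061  0.     1.55 ] F [-0.   0.1 -0.4] gap 0.0853
[-2.248e-01 -1.000e-03 -2.000e-04] [ 0.1007 -0.1314  0.2067]wl.py:14: RuntimeWarning: Mean of empty slice.
  print('   above:',np.round(T[:,:2].mean(0),4),cv2.minAreaRect((T[:,:2]*1000).astype(np.float32)))
  ret = um.true_divide(
```

View pics/w7.png

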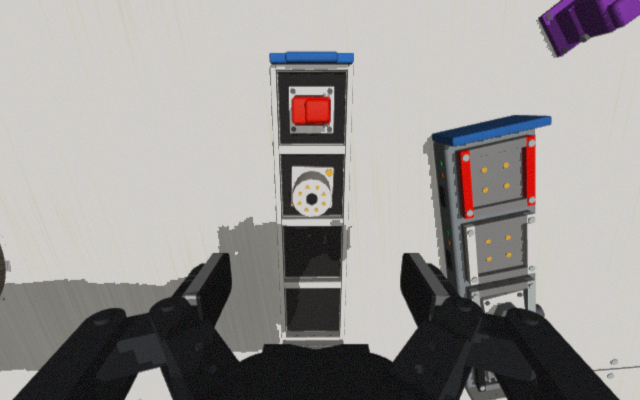

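Relay stands in bay 2 at (312,190). Before the throttle I check the height of the connector on the rack's far side.

Run:
```python
import numpy as np
for c in ['scene','side']:
    W=np.load(f'pics/{c}W.npy').reshape(-1,3);W=W[~np.isnan(W[:,0])]
    Q=W[(W[:,0]>.695)&(W[:,0]<.78)&(W[:,1]>-.24)&(W[:,1]<-.07)&(W[:,2]>.008)]
    print(c,len(Q),Q.max(0),Q.min(0))
```

```text
scene 700 [ 0.72126628 -0.09076016  0.05001171] [ 0.69501515 -0.23975832  0.0081253 ]
side 198 [ 0.7202952  -0.11453517  0.04077839] [ 0.69505796 -0.233692    0.01052307]
```

Call:
step_arm(
  moves=[
    [[-0.04,0,0,0,-0.02,0.032,1],[-0.09,0,0,0,-0.042,0.066,1],[-0.14,0,0,0,-0.064,0.1,1],[-0.19,0,0,0,-0.086,0.135,1],[-0.225,0,0,0,-0.112,0.175,1],[-0.225,0,0,0,-0.1314,0.207,1],[-0.225,0,0,0.01,-0.1314,0.207,1],[-0.225,0,0,0.03,-0.1314,0.207,1],[-0.225,0,0,0.04,-0.1314,0.207,1],[-0.225,0,0,0.04,-0.1314,0.207,1]],
  ],
)

```text
clock: 15.3
tcp_pos: [0.6559, -0.1263, 0.1214]
orientation: [0.703, -0.043, 0.708, 0.045]
wrist_force: [-0.4, 0.4, 0.7]
finger_gap: 0.0852
```

```bash
python3 plan.py .658 -.1273 .064 0.125; python3 wl.py w8
```

```text
t 15.3 tcp [ 0.6559 -0.1263  0.1214] zhead 0.1255 x [-0.007  0.002 -1.   ] j [-0.31   0.552  0.114  1.14  -0.     1.135] F [-0.4  0.4  0.7] gap 0.0852
[ 0.0005 -0.0066 -0.003 ] [ 0.0574 -0.0014  0.0023]
relay 0.62 [99.  0.] 81 lo [0.4735 0.0012 0.0109] hi [0.4856 0.0046 0.0173]
   above: [nan nan] ((0.0, 0.0), (0.0, 0.0), 0.0)
   all  : ((479.1059265136719, 2.1197705268859863), (14.564139366149902, 3.7455711364746094), 9.14841079711914)
throttle 0.89 [320. 220.] 3625 lo [ 0.639  -0.1369  0.0394] hi [ 0.6782 -0.1051  0.093 ]
   above: [ 0.6588 -0.121 ] ((659.49072265625, -124.2316665649414), (33.46342849731445, 31.001075744628906), 18.188629150390625)
   all  : ((661.362060546875, -136.6954345703125), (43.903289794921875, 63.30384826660156), 12.041714668273926)
magneto 0.65 [318. 304.] 3318 lo [ 0.6458 -0.2139  0.0377] hi [ 0.6869 -0.1789  0.0919]
   above: [ 0.666  -0.1939] ((669.3338623046875, -166.90475463867188), (100.3604736328125, 33.197967529296875), 85.33853912353516)
   all  : ((662.13037109375, -180.47222900390625), (43.776023864746094, 129.4250030517578), 11.229179382324219)wl.py:14: RuntimeWarning: Mean of empty slice.
  print('   above:',np.round(T[:,:2].mean(0),4),cv2.minAreaRect((T[:,:2]*1000).astype(np.float32)))
  ret = um.true_divide(
```

View pics/w8.png

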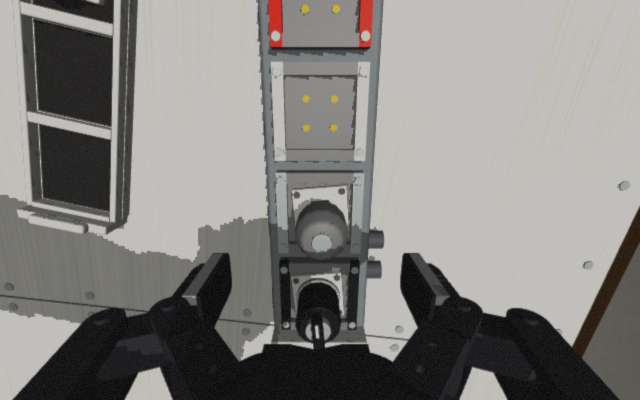

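Throttle is at (320,225). Its far-side connectors at (375,240) and (372,270) are below 0.05 m, so they are clear of the tips. Going down and closing.

Call:
step_arm(
  moves=[
    [[0,-0.005,0,0.02,-0.001,0.003,1],[0,-0.005,0,0.04,-0.001,0.003,1],[0,-0.005,0,0.05,-0.001,0.003,1],[0,-0.005,0,0.056,-0.001,0.003,1],[0,-0.005,0,0.056,-0.001,0.003,1],[0,-0.005,0,0.056,-0.001,0.003,0.7],[0,-0.005,0,0.056,-0.001,0.003,0.4],[0,-0.005,0,0.056,-0.001,0.003,0.2],[0,-0.005,0,0.056,-0.001,0.003,0.1],[0,-0.005,0,0.056,-0.001,0.003,0.1],[0,-0.005,0,0.056,-0.001,0.003,0.1]],
  ],
  force=40,
)

```text
clock: 16.65
tcp_pos: [0.6616, -0.1279, 0.0709]
orientation: [0.708, -0.044, 0.704, 0.044]
wrist_force: [-4.5, -0.1, 5.3]
finger_gap: 0.0334
```

```bash
python3 plan.py .458 -.0505 .0725 -0.1
```

```text
t 16.65 tcp [ 0.6616 -0.1279  0.0709] zhead 0.1253 x [ 0.006 -0.    -1.   ] j [-0.311  0.588  0.044  1.022  0.002  1.135] F [-4.5 -0.1  5.3] gap 0.0334
[2.253e-01 5.500e-03 1.000e-04] [-0.0027  0.1023 -0.1923]
```

Call:
step_arm(
  moves=[
    [[0,0,0,-0.015,0,0,0.1],[0,0,0,-0.04,0,0,0.1],[0,0,0,-0.065,0.005,-0.01,0.1],[0.04,0.003,0,-0.065,0.022,-0.04,0.1],[0.09,0.003,0,-0.065,0.045,-0.08,0.1],[0.15,0.003,0,-0.065,0.07,-0.125,0.1],[0.21,0.005,0,-0.06,0.092,-0.17,0.1],[0.225,0.005,0,-0.05,0.1023,-0.192,0.1],[0.225,0.005,0,-0.03,0.1023,-0.192,0.1],[0.225,0.005,0,-0.015,0.1023,-0.192,0.1],[0.225,0.005,0,-0.006,0.1023,-0.192,0.1],[0.225,0.005,0,-0.006,0.1023,-0.192,0.1]],
  ],
)

```text
clock: 17.85
tcp_pos: [0.4574, -0.0502, 0.0747]
orientation: [0.706, 0.035, 0.707, -0.035]
wrist_force: [-0.1, 1.2, -2.0]
finger_gap: 0.0327
```

```bash
python3 plan.py .458 -.0505 .046 -0.1; python3 wl.py w9
```

```text
t 17.85 tcp [ 0.4574 -0.0502  0.0747] zhead -0.0997 x [-0.002  0.001 -1.   ] j [-0.284  0.221 -0.518  0.834  0.     1.386] F [-0.1  1.2 -2. ] gap 0.0327
[ 0.0003 -0.0017 -0.0004] [ 0.0287 -0.0003  0.0006]
guarded 0.96 [317.   5.] 1184 lo [0.4524 0.0763 0.0106] hi [0.4923 0.0851 0.0178]
   above: [nan nan] ((0.0, 0.0), (0.0, 0.0), 0.0)
   all  : ((472.55291748046875, 81.1207504272461), (7.991809844970703, 43.289878845214844), 85.81057739257812)
relay 0.93 [323. 110.] 4759 lo [0.4478 0.0061 0.016 ] hi [0.4866 0.0449 0.0572]
   above: [0.467  0.0252] ((467.079833984375, 24.717580795288086), (34.88544845581055, 34.97950744628906), 84.29383850097656)
   all  : ((467.97796630859375, 24.844100952148438), (42.094512939453125, 45.07309341430664), 83.50325775146484)
throttle 0.89 [312. 252.] 6708 lo [ 0.4391 -0.0574  0.0432] hi [ 0.4764 -0.0272  0.0969]
   above: [ 0.4584 -0.0416] ((458.11480712890625, -45.51243591308594), (32.5701904296875, 30.68210220336914), 2.6978719234466553)
   all  : ((456.8705139160156, -73.28544616699219), (94.46504974365234, 45.01105499267578), 86.48133850097656)
magneto 0.74 [613. 386.] 1463 lo [ 0.6437 -0.1958  0.0391] hi [ 0.68   -0.1777  0.0546]
   above: [ 0.5232 -0.0444] ((523.2244262695312, -44.434730529785156), (0.0, 0.0), 0.0)
   all  : ((595.0576171875, -128.98602294921875), (37.466064453125, 218.7052459716797), 50.0715217590332)wl.py:14: RuntimeWarning: Mean of empty slice.
  print('   above:',np.round(T[:,:2].mean(0),4),cv2.minAreaRect((T[:,:2]*1000).astype(np.float32)))
  ret = um.true_divide(
```

View pics/w9.png

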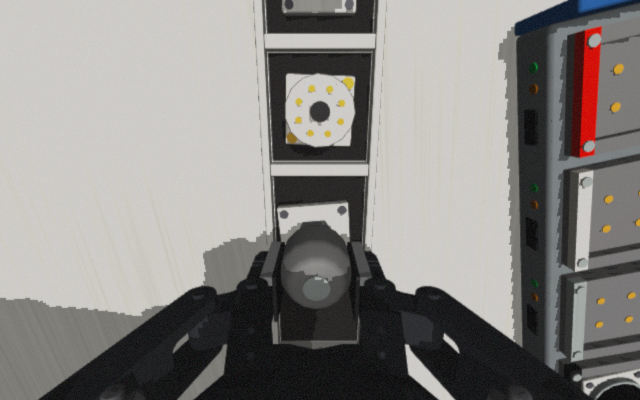

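Call:
step_arm(
  moves=[
    [[0,0,0,0.01,0,0.0005,0.1],[0,0,0,0.018,0,0.0005,0.1],[0,0,0,0.022,0,0.0005,0.1],[0,0,0,0.024,0,0.0005,0.1],[0,0,0,0.025,0,0.0005,0.1],[0,0,0,0.026,0,0.0005,0.1]],
  ],
)

```text
clock: 18.7
tcp_pos: [0.4596, -0.0508, 0.0503]
orientation: [0.707, 0.035, 0.706, -0.035]
wrist_force: [1.1, -0.4, -1.7]
finger_gap: 0.0328
```

Call:
step_arm(
  moves=[
    [[0,0,0,0.001,0,0,0.1],[0,0,0,0.002,0,0,0.1],[0,0,0,0.003,0,0,0.1],[0,0,0,0.0035,0,0,0.1],[0,0,0,0.0035,0,0,0.1]],
  ],
)

```text
clock: 19.2
tcp_pos: [0.4596, -0.0508, 0.0468]
orientation: [0.707, 0.035, 0.706, -0.035]
wrist_force: [0.1, -0.0, -1.8]
finger_gap: 0.0329
```

Call:
step_arm(
  moves=[
    [[0,0,0,0.0005,0,0,0.1],[0,0,0,0.001,0,0,0.1],[0,0,0,0.0015,0,0,0.1]],
  ],
)

```text
clock: 19.5
tcp_pos: [0.4596, -0.0507, 0.0458]
orientation: [0.707, 0.035, 0.706, -0.035]
wrist_force: [-4.0, 1.6, 9.7]
finger_gap: 0.0328
```

Contact at the predicted height. Release and rise.

Call:
step_arm(
  moves=[
    [[0,0,0,-0.0003,0,0,0.5],[0,0,0,-0.0003,0,0,0.8],[0,0,0,-0.0003,0,0,1],[0,0,0,-0.0003,0,0,1],[0,0,0,-0.02,0,0,1],[0,0,0,-0.06,0,0,1],[0,0,0,-0.1,0,0,1],[0,0,0,-0.125,0,0,1],[0,0,0,-0.125,0,0,1],[0,0,0,-0.125,0,0,1]],
  ],
)

```text
clock: 20.5
tcp_pos: [0.4598, -0.0508, 0.1711]
orientation: [0.707, 0.035, 0.705, -0.035]
wrist_force: [-0.1, -0.1, -0.1]
finger_gap: 0.0855
```

```bash
python3 wl.py w10 2>/dev/null;python3 plan.py .6655 -.2015 .11 0.125
```

```text
guarded 0.82 [314.  22.] 2250 lo [0.4542 0.0777 0.0144] hi [0.4937 0.108  0.0637]
   above: [0.4734 0.0926] ((473.62005615234375, 94.58150482177734), (14.065385818481445, 31.708425521850586), 84.30284881591797)
   all  : ((473.7953796386719, 95.54808044433594), (35.88275909423828, 41.82918930053711), 84.7325439453125)
relay 0.96 [318. 110.] 1995 lo [0.4472 0.0053 0.0158] hi [0.4872 0.0451 0.0573]
   above: [0.4669 0.025 ] ((466.9655456542969, 25.085416793823242), (34.4217529296875, 35.402645111083984), 84.0920639038086)
   all  : ((467.16717529296875, 24.861736297607422), (41.413944244384766, 41.96575927734375), 81.03575134277344)
magneto 0.84 [530. 301.] 1051 lo [ 0.6435 -0.2023  0.0373] hi [ 0.6826 -0.1778  0.0776]
   above: [ 0.6702 -0.1861] ((604.1008911132812, -123.88688659667969), (8.54872989654541, 221.37237548828125), 46.538421630859375)
   all  : ((612.3013305664062, -122.1472396850586), (46.029483795166016, 226.35372924804688), 36.754539489746094)
t 20.75 tcp [ 0.4585 -0.0504  0.1695] zhead -0.0997 x [-0.001  0.    -1.   ] j [-0.284  0.133 -0.368  1.071  0.     1.387] F [ 0.8 -0.1 -0.7] gap 0.0858
[-2.247e-01 -6.000e-04 -2.000e-04] [ 0.0594 -0.1297  0.221 ]
```

View pics/w10.png

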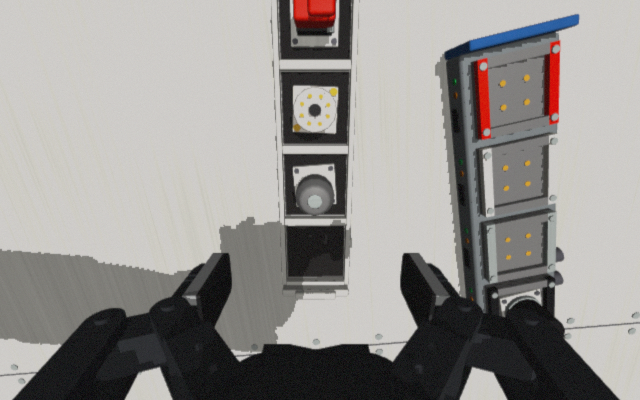

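Throttle stands in bay 3 at (315,190). Next is the magneto.

Call:
step_arm(
  moves=[
    [[-0.04,0,0,0,-0.02,0.034,1],[-0.09,0,0,0,-0.041,0.07,1],[-0.14,0,0,0,-0.062,0.106,1],[-0.19,0,0,0,-0.085,0.145,1],[-0.225,0,0,0,-0.108,0.184,1],[-0.225,0,0,0,-0.1297,0.2215,1],[-0.225,0,0,0.01,-0.1297,0.2215,1],[-0.225,0,0,0.03,-0.1297,0.2215,1],[-0.225,0,0,0.045,-0.1297,0.2215,1],[-0.225,0,0,0.045,-0.1297,0.2215,1],[-0.225,0,0,0.045,-0.1297,0.2215,1]],
  ],
)

```text
clock: 21.85
tcp_pos: [0.6652, -0.201, 0.1235]
orientation: [0.705, -0.044, 0.707, 0.045]
wrist_force: [0.6, -0.5, 0.9]
finger_gap: 0.0857
```

```bash
python3 wl.py w11 2>/dev/null; python3 plan.py .665 -.2015 .0625 0.125
```

```text
relay 0.72 [322. 108.] 9169 lo [ 0.6262 -0.1591  0.0336] hi [ 0.6907 -0.095   0.0422]
   above: [nan nan] ((0.0, 0.0), (0.0, 0.0), 0.0)
   all  : ((658.7255859375, -128.311279296875), (70.7852783203125, 68.23789978027344), 6.976101398468018)
throttle 0.75 [59. 61.] 14233 lo [ 0.4182 -0.1603  0.0024] hi [ 0.4942 -0.0739  0.0208]
   above: [nan nan] ((0.0, 0.0), (0.0, 0.0), 0.0)
   all  : ((455.1892395019531, -111.9415054321289), (100.0034408569336, 74.55671691894531), 83.8659896850586)
magneto 0.78 [318. 213.] 3449 lo [ 0.6455 -0.2135  0.0381] hi [ 0.6866 -0.1787  0.0924]
   above: [ 0.6663 -0.1969] ((666.7135620117188, -199.5883331298828), (33.50874328613281, 32.259071350097656), 11.026061058044434)
   all  : ((668.6057739257812, -210.84791564941406), (43.51007843017578, 64.00032043457031), 12.894176483154297)
t 22.1 tcp [ 0.6665 -0.2016  0.1256] zhead 0.1254 x [ 0.001 -0.001 -1.   ] j [-0.409  0.598  0.202  1.174 -0.     1.036] F [ 0.6  0.3 -0.3] gap 0.0856
[0.0004 0.0011 0.0007] [ 0.0631  0.0004 -0.0015]
```

View pics/w11.png

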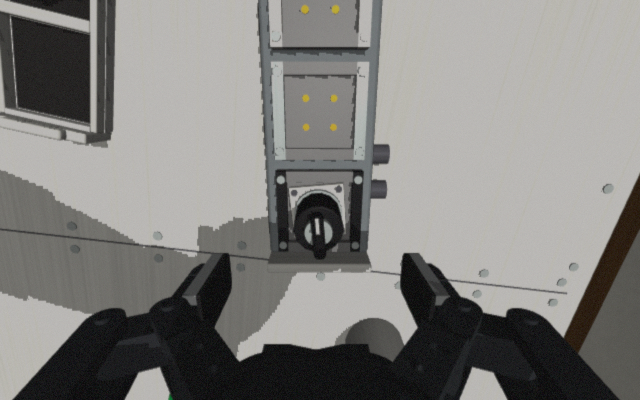

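Magneto is at (318,220), with nothing in the way. Down and close.

Call:
step_arm(
  moves=[
    [[0,0,0,0.02,0,-0.001,1],[0,0,0,0.04,0,-0.001,1],[0,0,0,0.055,0,-0.001,1],[0,0,0,0.062,0,-0.001,1],[0,0,0,0.062,0,-0.001,1],[0,0,0,0.062,0,-0.001,0.7],[0,0,0,0.062,0,-0.001,0.4],[0,0,0,0.062,0,-0.001,0.2],[0,0,0,0.062,0,-0.001,0.1],[0,0,0,0.062,0,-0.001,0.1],[0,0,0,0.062,0,-0.001,0.1]],
  ],
  force=40,
)

```text
clock: 23.2
tcp_pos: [0.6663, -0.2021, 0.0648]
orientation: [0.707, -0.045, 0.705, 0.044]
wrist_force: [-0.4, 0.4, 5.7]
finger_gap: 0.0325
```

```bash
python3 plan.py .4506 -.1251 .0725 -0.1
```

```text
t 23.2 tcp [ 0.6663 -0.2021  0.0648] zhead 0.1255 x [ 0.003 -0.001 -1.   ] j [-0.41   0.635  0.113  1.045  0.     1.036] F [-0.4  0.4  5.7] gap 0.0325
[0.2255 0.0031 0.0014] [-0.0085  0.1033 -0.2044]
```

Call:
step_arm(
  moves=[
    [[0,0,0,-0.015,0,0,0.1],[0,0,0,-0.04,0,0,0.1],[0,0,0,-0.065,0.005,-0.01,0.1],[0.04,0.003,0,-0.065,0.022,-0.043,0.1],[0.09,0.003,0,-0.065,0.045,-0.085,0.1],[0.15,0.003,0,-0.065,0.07,-0.13,0.1],[0.21,0.003,0,-0.06,0.092,-0.175,0.1],[0.225,0.003,0,-0.05,0.1033,-0.204,0.1],[0.225,0.003,0,-0.03,0.1033,-0.204,0.1],[0.225,0.003,0,-0.015,0.1033,-0.204,0.1],[0.225,0.003,0,-0.007,0.1033,-0.204,0.1],[0.225,0.003,0,-0.007,0.1033,-0.204,0.1]],
  ],
)

```text
clock: 24.4
tcp_pos: [0.4498, -0.1246, 0.0698]
orientation: [0.705, 0.035, 0.707, -0.035]
wrist_force: [0.7, 0.6, -2.0]
finger_gap: 0.0326
```

```bash
python3 wl.py w12 2>/dev/null; python3 plan.py .4506 -.1251 .0398 -0.1
```

```text
relay 0.67 [324.   6.] 901 lo [0.4447 0.0016 0.0117] hi [0.484  0.0091 0.0191]
   above: [nan nan] ((0.0, 0.0), (0.0, 0.0), 0.0)
   all  : ((463.9070129394531, 6.186068534851074), (5.414073467254639, 42.4858512878418), 82.25291442871094)
throttle 0.59 [318. 110.] 5057 lo [ 0.44  -0.068  0.015] hi [ 0.479  -0.0288  0.0683]
   above: [ 0.4595 -0.0482] ((459.488037109375, -48.74175262451172), (33.653656005859375, 33.78092575073242), 85.04828643798828)
   all  : ((460.5108337402344, -48.596092224121094), (45.03398132324219, 44.38664627075195), 87.02711486816406)
magneto 0.59 [317. 252.] 6708 lo [ 0.4319 -0.1351  0.0438] hi [ 0.4689 -0.1022  0.0973]
   above: [ 0.4507 -0.1185] ((450.23773193359375, -122.44633483886719), (33.26799392700195, 32.7727165222168), 84.26118469238281)
   all  : ((445.3450012207031, -157.02313232421875), (112.21874237060547, 48.09048080444336), 87.13916778564453)
t 24.65 tcp [ 0.4517 -0.1254  0.0716] zhead -0.0995 x [ 0.001 -0.002 -1.   ] j [-4.420e-01  2.370e-01 -5.050e-01  8.270e-01 -1.000e-03  1.229e+00] F [ 0.4 -0.1 -1.5] gap 0.0328
[0.0005 0.0013 0.0017] [ 0.0318  0.0002 -0.0011]
```

View pics/w12.png

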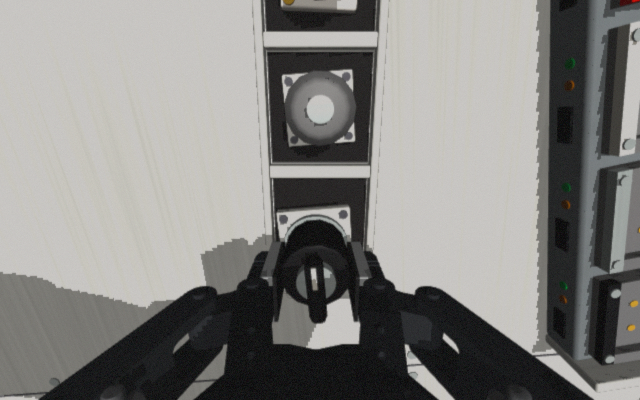

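Call:
step_arm(
  moves=[
    [[0,0,0,0.01,0,-0.001,0.1],[0,0,0,0.018,0,-0.001,0.1],[0,0,0,0.024,0,-0.001,0.1],[0,0,0,0.027,0,-0.001,0.1],[0,0,0,0.029,0,-0.001,0.1],[0,0,0,0.03,0,-0.001,0.1],[0,0,0,0.03,0,-0.001,0.1]],
  ],
)

```text
clock: 25.35
tcp_pos: [0.4507, -0.1254, 0.0415]
orientation: [0.707, 0.035, 0.706, -0.036]
wrist_force: [0.1, 0.5, -1.5]
finger_gap: 0.0325
```

Call:
step_arm(
  moves=[
    [[0,0,0,0.0005,0,0,0.1],[0,0,0,0.001,0,0,0.1],[0,0,0,0.0015,0,0,0.1],[0,0,0,0.002,0,0,0.1]],
  ],
)

```text
clock: 25.75
tcp_pos: [0.4509, -0.1254, 0.0397]
orientation: [0.707, 0.034, 0.706, -0.036]
wrist_force: [-2.6, 1.1, 6.1]
finger_gap: 0.0324
```

Contact. Release, then retreat clear for a final look.

Call:
step_arm(
  moves=[
    [[0,0,0,0,0,0,0.5],[0,0,0,0,0,0,0.8],[0,0,0,0,0,0,1],[0,0,0,0,0,0,1],[0,0,0,-0.02,0,0,1],[0,0,0,-0.06,0,0,1],[0,0,0,-0.1,0,0,1],[0,0,0,-0.15,0,0,1],[0,0,0,-0.18,0,0,1],[0,0,0,-0.18,0,0,1],[0,0,0,-0.18,0,0,1]],
  ],
)

```text
clock: 26.85
tcp_pos: [0.451, -0.1253, 0.2202]
orientation: [0.707, 0.034, 0.705, -0.036]
wrist_force: [0.0, 0.3, -0.9]
finger_gap: 0.0856
```

```bash
python3 - <<'E'
from h import *
for c in ['scene','side','wrist']: snap(c,c+'F')
a=cv2.imread('pics/sceneF.png')[100:280,180:460]; cv2.imwrite('pics/sF.png',cv2.resize(a,None,fx=2.8,fy=2.8))
z=np.load('pics/sceneF.npz');W=cloud('scene',z['d'])
for t in ['guarded','relay','throttle','magneto']:
    for r in env.silhouettes('scene',t)[:2]:
        P=W[r['mask']];P=P[~np.isnan(P[:,0])]; print(t,round(r['confidence'],2),np.round(r['uv']),np.round(np.percentile(P,3,0),3),np.round(np.percentile(P,97,0),3))
E
python3 plan.py; python3 wl.py wG 2>/dev/null
```

```text
guarded 0.9 [404. 224.] [0.454 0.082 0.012] [0.493 0.119 0.063]
guarded 0.78 [294. 326.] [0.694 0.143 0.005] [0.736 0.174 0.054]
relay 0.83 [384. 192.] [0.453 0.007 0.014] [0.487 0.044 0.057]
throttle 0.82 [363. 166.] [ 0.434 -0.075  0.01 ] [ 0.48  -0.028  0.068]
magneto 0.94 [344. 143.] [ 0.434 -0.137  0.014] [ 0.47  -0.103  0.067]
t 27.2 tcp [ 0.4501 -0.1248  0.2187] zhead -0.0995 x [-0.001 -0.001 -1.   ] j [-4.420e-01  1.150e-01 -2.650e-01  1.192e+00 -1.000e-03  1.228e+00] F [ 0.3 -0.4 -0.3] gap 0.0856
relay 0.94 [319.  29.] 2077 lo [0.4468 0.004  0.0151] hi [0.4856 0.0406 0.0572]
   above: [0.4667 0.0235] ((466.9006042480469, 23.95086097717285), (35.393646240234375, 34.350955963134766), 26.44293785095215)
   all  : ((467.1630554199219, 29.244157791137695), (52.51899719238281, 41.09974670410156), 83.18696594238281)
throttle 0.78 [317. 109.] 1519 lo [ 0.4394 -0.0686  0.0146] hi [ 0.4793 -0.0287  0.0682]
   above: [ 0.4594 -0.0484] ((459.2912292480469, -48.79595184326172), (33.69081497192383, 33.89555740356445), 46.20920181274414)
   all  : ((459.21368408203125, -48.648162841796875), (42.29163360595703, 42.47254180908203), 89.57730865478516)
magneto 0.71 [316. 175.] 1346 lo [ 0.4311 -0.1398  0.0145] hi [ 0.471  -0.1033  0.0673]
   above: [ 0.4512 -0.1215] ((450.9969787597656, -123.33869934082031), (32.479515075683594, 32.5798454284668), 36.91808319091797)
   all  : ((450.90625, -123.48597717285156), (41.117164611816406, 42.64137649536133), 89.62122344970703)
```

View pics/sF.png

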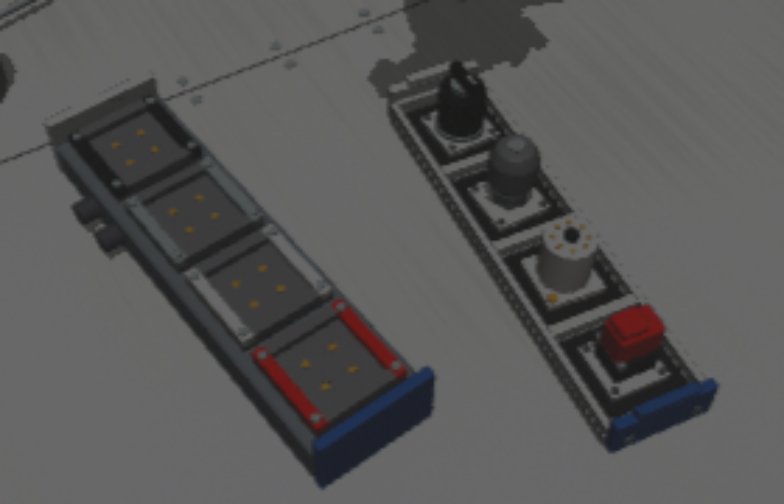

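View pics/sideF.png

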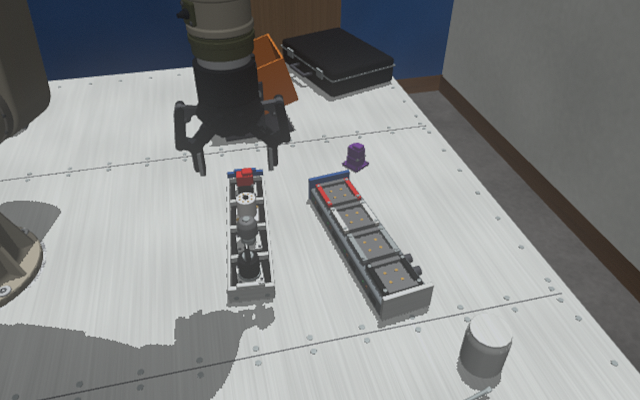

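View pics/wristF.png

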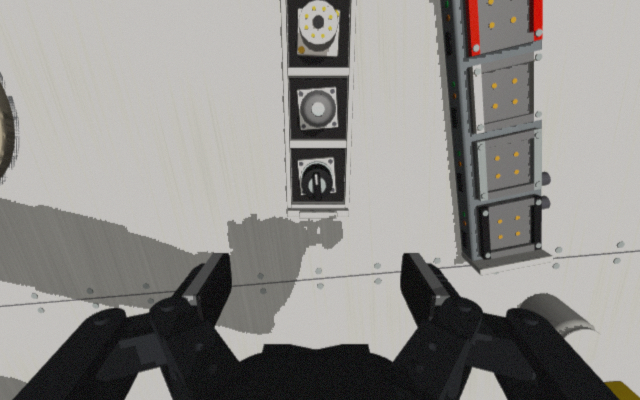

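All four units stand flat in their bays in the right order: guarded at the blue end, then relay, throttle and magneto. The tool is clear of everything.

```bash
python3 -c "
from workcell import env
print(env.hand_in())"
```

```text
the job is handed in; nothing more can be done
None
```

All four units are in the carrier tray and the job is handed in at about 27 s. Counted from the blue ends, the order is guarded, relay, throttle, magneto, the same as in the test rack.

- **Placing:** I lowered each unit until it touched its bay floor (6–14 N at the wrist), then opened the gripper.
- **Final pictures:** The scene, side and wrist views show one unit in each bay, upright and clear of the walls. Top heights match units standing on the 10 mm floor. The adapters are empty, the purple look-alike was left alone, and the gripper stood about 0.15 m above the units.
- **What was off:** The throttle was gripped about 5 mm higher on the knob than planned. It still reached the bay floor at the height expected from that grip. The networks sometimes gave wrong labels, such as the purple look-alike as guarded or the tray as an adapter, which I caught against the pictures.

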